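# Snap the lending kit's lid shut

## Robot

A 6-joint arm with a two-finger parallel gripper is mounted at the origin on the work surface. World frame = base frame: x ahead of the robot, y to its left, z up, the work surface at z = 0. Lengths are in mm, angles in rad, forces in N, time in s.
With the tool pointing down it reaches from about 325 to 1000 mm from the base axis. Payload 5.1 kg.
Tool frame: the origin (TCP) lies at the very end of the fingers, on their centre line; the grasp point (between the pads) lies arm.grip_depth behind it (arm.grip_depth is the distance from the TCP to the grasp point, in mm); z points along the fingers, y is the line along which they close (so a half turn about z gives the same grasp; the last joint's range is limited). The gripper opens to 85 mm and grips with 20 to 120 N. Pads are 22 mm wide; open, the fingers measure 114 mm over their backs; the gripper's body (76 mm by 85 mm) begins 54 mm behind the grasp point. The pads swing forward as they close: fully open they stand 13 mm farther back than shut.
Start: joints at [1.199, 0.124, 1.65, -0, 1.367, -0.083], TCP at [185.143, 623.063, 231.322] pointing down, gripper open.
Joint ranges: [-2.61, 2.61], [-1.02, 2.33], [0.03, 2.71], [-1.35, 4.49], [0.32, 2.68], [-2.91, 2.91]. Speed limits (rad/s): [2.57, 2.57, 3.14, 3.14, 3.14, 3.14].

## Interface

Orientations are given as a unit quaternion [x, y, z, w].
In Python, from cell import arm gives the robot as it stands.
- The arm moves only by the tool step_arm, never from a script. Its argument "series" is a list that holds one entry, the list of rows, each a list of 7 numbers: the shift along the tool's x, y, z in mm, then the turn, a rotation vector about the tool's x, y, z in rad, then the gripper command: -1 is fully open, 1 is shut, values between are in proportion. A call has 1 to 5 rows; each row shifts and turns the commanded pose from where the row before left it, along the tool's axes as they then stand; what a row does not reach is not made up. A row lasts 1/12 s, in which the tool goes at most 41.7 mm and 7.16 degrees, less where a joint would pass 70% of its speed; a pose out of reach is approached as far as the arm can. A call is refused whole if a number of a shift passes 41.7 or a number of a turn 0.125, either way. A call with a gripper value outside its range is refused whole. The fingers move at their own pace and stop on an object; "grip_force" is the grip in N (left out, the last holds). Time passes only in rows, so rows that do not move let the fingers close. It gives the time, the measured TCP pose, the force, the opening and the grip force at its end, in the units of the state.
- arm.read_state(): the state, without advancing time (a new reading comes with each control period).
- arm.capture(name): name is "side" or "top" or "wrist"; returns the picture (480x640x3 uint8, red, green, blue); there is no depth.
- arm.camera_model(name): a dict with "fx", "fy", "cx", "cy" (pixels), "view" (4x4, takes a point from world to camera coordinates). Camera axes: x right, y down, z forward; pixel columns grow to the right and rows downward; lengths in mm; the calibration is good to about 2 mm. A picture is of the moment at which its call begins: read the wrist's pose just before it. camera_model takes no time and is no camera call; for the wrist camera it gives the pose at the moment of the call.
- arm.finish_job(): hands the job in; it is judged then, once.
The state is a dict: "clock": time; "q": joint angles; "joint_velocities": joint speeds; "joint_efforts": joint torques, N m; "tool_pos": TCP position; "orientation": TCP orientation; "force": force on the tool from outside, world axes, zero at the start; "wrist_torque": the same for the moment, N m; "width": finger opening in mm; "grasp_force": force on a finger pad.
Only numpy, scipy, OpenCV 4.12 (cv2) and the standard library are available. Lean on these libraries where they do the work, as an engineer would, in place of code of your own. Each camera call takes 0.05 s, during which the arm holds its last target. There are 200 camera calls.

## Task

The lid of the blue lending kit box on the library desk has come unclipped: press down every rim section that still stands up until it clicks shut, so that the lid is flush all round. Press with the fingertips, without crushing the box; do not lift, tip or shift it, and leave the book, the stamp and the mug alone.

Things in the scene. Friction and masses are not known exactly. Their poses are not given: they have to be found in the camera images.
- kit: Lending kit box, blue, with snap-fit lid; 180 x 140 mm (its x, y), 66 mm high to the shut lid top; 0.6 to 1 kg, loose on the desk. Origin: centre of its underside, z up. The lid's grey panel (100 x 60) and corners (40 x 40) are down; between corners each side has a springy white rim section, 40 mm deep, hinged at the panel's edge. An orange seal shows under a section that is up.
- clip_a (a joint): Hinge angle (rad) of the lid's rim section on the box's +x side, 56 x 40 x 6 mm. 0 = clicked shut, flush, top 66 mm above the box's underside; about 0.35 = up, rim 14 mm high of flush; it starts up. Press its rim down: it resists with up to about 10 N, flips below about 0.17 (rim 7 mm high), then snaps shut by itself and stays; let go sooner, it springs up again.
- clip_a_press (a point): Point on the top face of the rim section on the box's +x side, middle of its length, 9 mm in from its outer rim and 33 mm out from its hinge: the place to press. Moves with the section; shut, it lies 66 mm above the box's underside.
- clip_b (a joint): Hinge angle (rad) of the lid's rim section on the box's +y side, 96 x 40 x 6 mm. 0 = clicked shut, flush, top 66 mm above the box's underside; about 0.35 = up, rim 14 mm high of flush; it starts up. Press its rim down: it resists with up to about 10 N, flips below about 0.17 (rim 7 mm high), then snaps shut by itself and stays; let go sooner, it springs up again.
- clip_b_press (a point): Point on the top face of the rim section on the box's +y side, middle of its length, 9 mm in from its outer rim and 33 mm out from its hinge: the place to press. Moves with the section; shut, it lies 66 mm above the box's underside.
- clip_c (a joint): Hinge angle (rad) of the lid's rim section on the box's -x side, 56 x 40 x 6 mm. 0 = clicked shut, flush, top 66 mm above the box's underside; about 0.35 = up, rim 14 mm high of flush; it starts up or shut. Press its rim down: it resists with up to about 10 N, flips below about 0.17 (rim 7 mm high), then snaps shut by itself and stays; let go sooner, it springs up again.
- clip_c_press (a point): Point on the top face of the rim section on the box's -x side, middle of its length, 9 mm in from its outer rim and 33 mm out from its hinge: the place to press. Moves with the section; shut, it lies 66 mm above the box's underside.
- clip_d (a joint): Hinge angle (rad) of the lid's rim section on the box's -y side, 96 x 40 x 6 mm. 0 = clicked shut, flush, top 66 mm above the box's underside; about 0.35 = up, rim 14 mm high of flush; it starts up or shut. Press its rim down: it resists with up to about 10 N, flips below about 0.17 (rim 7 mm high), then snaps shut by itself and stays; let go sooner, it springs up again.
- clip_d_press (a point): Point on the top face of the rim section on the box's -y side, middle of its length, 9 mm in from its outer rim and 33 mm out from its hinge: the place to press. Moves with the section; shut, it lies 66 mm above the box's underside.
- book: Red hardback book lying flat, 130 x 190 x 30 mm, beside the box. Origin: centre of its underside. To be left alone.
- stamp: Self-inking date stamp, black foot 42 x 62 mm, red top, 76 mm tall, standing beside the box. Origin: centre of its underside. To be left alone.
- mug: Blue mug, 76 mm across, 88 mm tall, standing beside the box. Origin: centre of its underside. To be left alone.

How it is judged (in metres and radians):
At the end, for the whole second after the job is handed in: All four rim sections are clicked shut (hinge angles under 0.04 rad, rim within 1.6 mm of flush); the box stands level and still on the desk within 40 mm of where it began (value of joint each of clip_a, clip_b, clip_c, clip_d below 0.04 rad and distance of kit from where it was at the start of the episode below 0.04 m and angle between kit's own z axis and vertical below 0.05 rad and height (world z) of kit below 0.006 m and linear speed of kit below 0.02 m/s); the robot touches nothing.
It fails at once if the kit box is lifted or tipped (height (world z) of kit above 0.02 m or angle between kit's own z axis and vertical above 0.2 rad).
It fails at once if the kit box is pushed more than 40 mm from its place (distance of kit from where it was at the start of the episode above 0.04 m).
It fails at once if the box is pressed with more than 60 N (contact force between any of the fingers, the arm and kit above 60 N).
It fails at once if the book, stamp or mug is moved more than 30 mm, or tipped (distance of any of book, stamp, mug from where it was at the start of the episode above 0.03 m or angle between any of book, stamp, mug's own z axis and vertical above 0.3 rad).
It also fails if it takes over 48 s, if anything falls off the work surface, if the arm or the gripper's body presses on something with over 40 N, if the wrist force passes 120 N, or if a joint passes its speed limit or range.

## Working session

There is one attempt and no reset: what is moved stays moved. The work goes in short steps, Python scripts to look and compute and a tool call to move; the robot and the scene stay as the last step left them, time stands still between calls to the robot, and variables do not carry over. Pictures are saved under pics/ and viewed, at most 10 in all, crops included, and the job is handed in when it is done.

Besides the shell and the picture viewer there is one more tool, called as a command line: name --argument value ..., lists and objects as JSON in quotes. step_arm: Moves the arm, as the interface text tells. Its arguments: {"type":"object","properties":{"series":{"type":"array"},"grip_force":{"type":"number"}},"required":["series"]}

```bash
mkdir -p pics
python3 - <<'E'
from cell import arm
import cv2,numpy as np
s=arm.read_state();print(s['clock'],s['tool_pos'],s['orientation'],s['width'],arm.grip_depth)
for n in('top','side'):
    im=arm.capture(n);cv2.imwrite(f'pics/{n}0.png',im[:,:,::-1])
    m=arm.camera_model(n);print(n,m['fx'],m['cx'],m['cy'],np.round(m['view'],3).tolist())
E
```

```text
0.0 [184.94013259 622.49403212 230.04250133] [ 1.43884367e-01  9.89593960e-01 -1.01677064e-03 -2.20838966e-04] 85.46682496026831 18.700000000000003
top 557.0947234812577 325.98280264379025 240.7604860868446 [[0.02, -1.0, 0.02, 23.196], [-0.987, -0.023, -0.159, 569.443], [0.159, -0.017, -0.987, 935.196], [0.0, 0.0, 0.0, 1.0]]
side 438.544886824767 315.69367419340887 250.2477909539996 [[-0.72, -0.694, -0.021, 421.499], [-0.349, 0.387, -0.854, 236.184], [0.6, -0.607, -0.52, 455.886], [0.0, 0.0, 0.0, 1.0]]
```

View pics/top0.png

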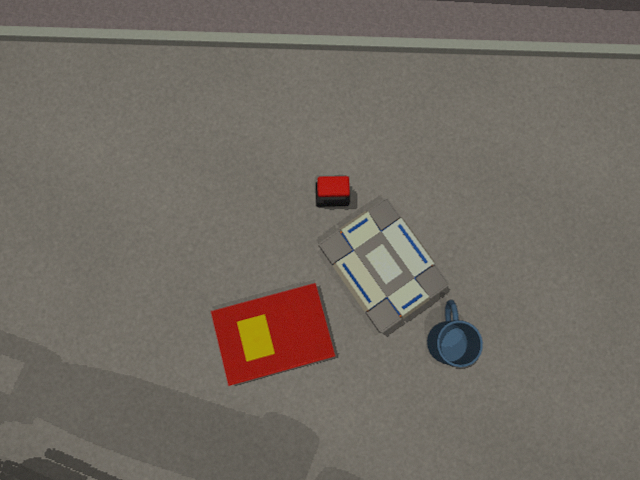

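View pics/side0.png

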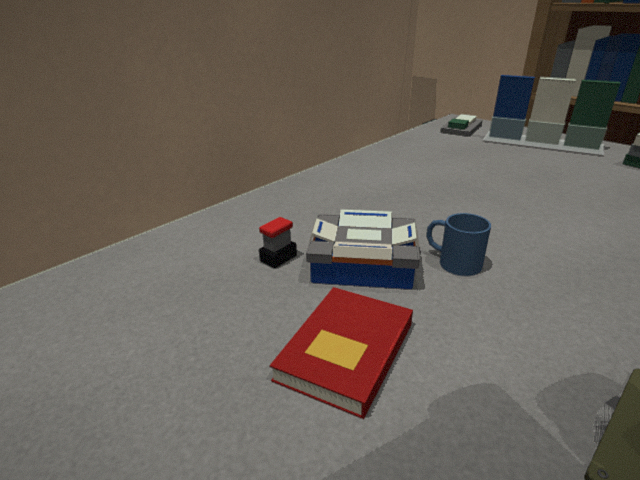

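```bash
cat > h.py <<'E'
import numpy as np
from cell import arm
def cast(n,uv,z):
    m=arm.camera_model(n);V=np.array(m['view']);R,t=V[:3,:3],V[:3,3]
    d=R.T@np.array([(uv[0]-m['cx'])/m['fx'],(uv[1]-m['cy'])/m['fy'],1]);c=-R.T@t
    return c+d*(z-c[2])/d[2]
E
python3 - <<'E'
import cv2,numpy as np
a=cv2.imread('pics/top0.png')[190:345,305:460];b=cv2.imread('pics/side0.png')[195:295,295:435]
f=cv2.INTER_CUBIC
a=cv2.resize(a,None,fx=3,fy=3,interpolation=f);b=cv2.resize(b,None,fx=2.3,fy=2.3,interpolation=f)
o=np.zeros((465,800,3),np.uint8);o[:465,:465]=a;o[:b.shape[0],470:470+b.shape[1]]=b
cv2.imwrite('pics/crop0.png',o)
E
```

```text
(no output)
```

View pics/crop0.png

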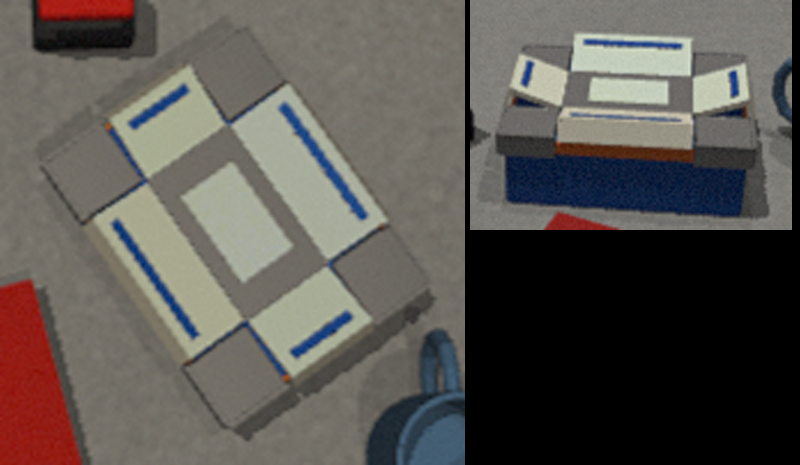

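The crops show all four sections standing up: each is tilted, with orange or blue gaps beneath. The panel corners lie at crop pixels (147,181), (230,124), (330,265) and (247,322).

Run:
```python
from h import *
P=np.array([cast('top',(305+u/3,190+v/3),66)[:2] for u,v in[(147,181),(230,124),(330,265),(247,322)]])
c=P.mean(0);ax=(P[2]+P[3]-P[0]-P[1]);ay=(P[0]+P[3]-P[1]-P[2])
print(P.round(),c,np.linalg.norm(ax)/2,np.linalg.norm(ay)/2)
ex=ax/np.linalg.norm(ax);ey=ay/np.linalg.norm(ay);print(ex,ey)
K=np.array([cast('side',(295+u/2.3,195+v/2.3),66)[:2] for u,v in[(498-470,137),(755-470,141)]]);print('side front corners z66?',K)
for n,p in dict(mx=c-83*ex,px=c+83*ex,py=c+63*ey,my=c-63*ey).items(): print(n,p.round(1))
s=arm.read_state();from scipy.spatial.transform import Rotation as R
print(R.from_quat(s['orientation']).as_matrix().round(3),s['q'])
for n,z,uv in[('stamp',70,(333,187)),('mug',88,(455,343))]:print(n,cast('top',uv,z))
```

```text
[[ 550.  -12.]
 [ 584.  -60.]
 [ 504. -117.]
 [ 471.  -70.]] [527.19825006 -65.00991186] 98.38060383521434 58.264341723006574
[-0.81097227 -0.58508459] [-0.5811805   0.81377468]
side front corners z66? [[553.18417353  51.91377207]
 [414.80106098 -65.7753886 ]]
mx [594.5 -16.4]
px [ 459.9 -113.6]
py [490.6 -13.7]
my [ 563.8 -116.3]
[[-0.959  0.285 -0.001]
 [ 0.285  0.959 -0.002]
 [ 0.    -0.002 -1.   ]] [ 1.19940577e+00  1.24443341e-01  1.65153792e+00  2.01562337e-05
  1.36747843e+00 -8.26205046e-02]
stamp [659.97964443  25.8111362   70.        ]
mug [ 396.92808031 -178.83880508   88.        ]
```

step_arm --series '[[[-23.8,-26.2,0,0,0,0,1],[-23.8,-26.2,0,0,0,0,1],[-23.8,-26.2,0,0,0,0,1],[-23.8,-26.2,0,0,0,0,1],[-23.8,-26.2,0,0,0,0,1]]]'

```text
clock: 0.52
tool_pos: [262.0, 461.9, 230.6]
orientation: [0.144, 0.99, -0.001, -0.0]
force: [0.6, 0.5, 0.4]
width: 25.5
grasp_force: 0.0
```

step_arm --series '[[[-23.8,-26.2,0,0,0,0,1],[-23.8,-26.2,0,0,0,0,1],[-23.8,-26.2,0,0,0,0,1],[-23.8,-26.2,0,0,0,0,1],[-23.8,-26.2,0,0,0,0,1]]]'

```text
clock: 0.93
tool_pos: [338.7, 302.4, 230.9]
orientation: [0.144, 0.99, -0.0, -0.0]
force: [1.1, 0.4, -0.2]
width: -0.0
grasp_force: 0.0
```

step_arm --series '[[[-23.8,-26.2,0,0,0,0,1],[-23.8,-26.2,0,0,0,0,1],[-23.8,-26.2,0,0,0,0,1],[-23.8,-26.2,0,0,0,0,1],[-23.8,-26.2,0,0,0,0,1]]]'

```text
clock: 1.35
tool_pos: [415.5, 143.0, 231.0]
orientation: [0.144, 0.99, 0.0, -0.0]
force: [0.8, 0.3, 0.4]
width: -0.3
grasp_force: 0.0
```

step_arm --series '[[[-23.8,-26.2,0,0,0,0,1],[-23.8,-26.2,0,0,0,0,1],[-23.8,-26.2,0,0,0,0,1],[-23.8,-26.2,0,0,0,0,1],[-23.8,-26.2,0,0,0,0,1]]]'

```text
clock: 1.77
tool_pos: [492.3, -16.6, 230.9]
orientation: [0.144, 0.99, 0.0, -0.0]
force: [0.2, 1.6, -0.2]
width: 0.2
grasp_force: 0.0
```

step_arm --series '[[[0,0,0,0,0,0.12,1],[0,0,0,0,0,0.12,1],[0,0,0,0,0,0.12,1],[0,0,0,0,0,0.12,1],[0,0,0,0,0,0.12,1]]]'

```text
clock: 2.18
tool_pos: [491.9, -15.0, 230.7]
orientation: [0.433, 0.901, -0.0, -0.001]
force: [0.5, -0.2, 0.2]
width: -0.0
grasp_force: 0.0
```

step_arm --series '[[[0,0,0,0,0,0.056,1],[0,0,0,0,0,0,1],[0,0,0,0,0,0,1]]]'

```text
clock: 2.43
tool_pos: [491.9, -14.8, 230.9]
orientation: [0.454, 0.891, -0.0, -0.0]
force: [0.9, 0.3, -0.1]
width: -0.2
grasp_force: 0.0
```

step_arm --series '[[[0,0,40,0,0,0,1],[0,0,40,0,0,0,1],[0,0,30,0,0,0,1],[0,0,10,0,0,0,1],[0,0,0,0,0,0,1]]]'

```text
clock: 2.85
tool_pos: [489.6, -14.4, 107.9]
orientation: [0.455, 0.891, -0.001, -0.003]
force: [0.0, -0.2, 0.9]
width: -0.2
grasp_force: 0.0
```

Run:
```python
from h import *
import cv2
a=[cv2.cvtColor(arm.capture(n),cv2.COLOR_RGB2BGR) for n in('side','wrist')]
o=np.hstack([cv2.resize(a[0][100:340,200:520],(400,300)),cv2.resize(a[1],(400,300))]);cv2.imwrite('pics/p1.png',o)
print(arm.read_state()['force'])
```

```text
[-0.25928048 -0.69640722  0.69719   ]
```

View pics/p1.png

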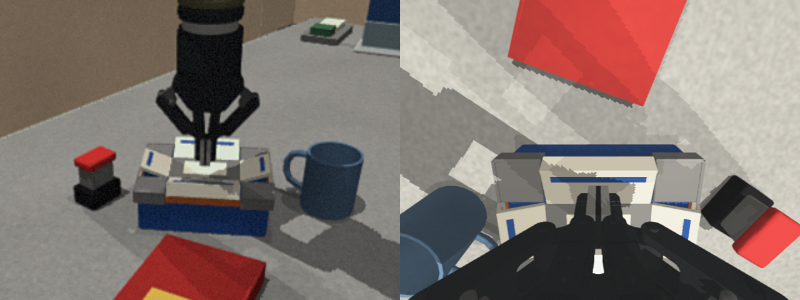

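The left half shows the closed fingers above the box. The right half shows the fingertips at (600,185), centred along the near section (columns 545 to 655). Now pressing.

step_arm --series '[[[2,0,25,0,0,0,1],[0,0,3,0,0,0,1],[0,0,3,0,0,0,1],[0,0,2,0,0,0,1],[0,0,0,0,0,0,1]]]'

```text
clock: 3.37
tool_pos: [492.1, -13.3, 79.7]
orientation: [0.455, 0.89, 0.0, 0.001]
force: [-1.3, -0.2, 1.1]
width: 0.1
grasp_force: 0.1
```

step_arm --series '[[[0,0,2,0,0,0,1],[0,0,2,0,0,0,1],[0,0,1,0,0,0,1],[0,0,0,0,0,0,1],[0,0,0,0,0,0,1]]]'

```text
clock: 3.78
tool_pos: [491.7, -13.0, 74.3]
orientation: [0.455, 0.89, 0.001, 0.001]
force: [-1.5, 2.6, 2.6]
width: 0.0
grasp_force: 1.5
```

step_arm --series '[[[0,0,2,0,0,0,1],[0,0,1,0,0,0,1],[0,0,0,0,0,0,1]]]'

```text
clock: 4.03
tool_pos: [490.7, -13.4, 69.7]
orientation: [0.455, 0.89, -0.0, -0.0]
force: [0.3, -0.3, -0.2]
width: 0.0
grasp_force: 0.0
```

step_arm --series '[[[0,0,1,0,0,0,1],[0,0,1,0,0,0,1],[0,0,1,0,0,0,1],[0,0,0,0,0,0,1]]]'

```text
clock: 4.37
tool_pos: [490.8, -13.2, 66.9]
orientation: [0.455, 0.89, -0.0, -0.0]
force: [-0.3, 0.8, -0.8]
width: 0.3
grasp_force: 0.0
```

step_arm --series '[[[0,0,-33,0,0,0,1],[-22,-27,0,0,0,0,1],[-21,-27,0,0,0,0,1],[-20,-27,0,0,0,0,1],[0,0,0,0,0,0,1]]]'

```text
clock: 4.78
tool_pos: [461.3, -115.6, 100.7]
orientation: [0.457, 0.89, -0.001, 0.001]
force: [-0.1, 0.5, 0.5]
width: 0.1
grasp_force: 0.0
```

step_arm --series '[[[0,0,18,0,0,0,1],[0,0,3,0,0,0,1],[0,0,2,0,0,0,1],[0,0,2,0,0,0,1],[0,0,0,0,0,0,1]]]'

```text
clock: 5.2
tool_pos: [462.6, -112.1, 76.3]
orientation: [0.455, 0.891, -0.001, 0.0]
force: [-1.3, -1.7, 5.0]
width: 0.0
grasp_force: 2.2
```

step_arm --series '[[[0,0,2,0,0,0,1],[0,0,2,0,0,0,1],[0,0,2,0,0,0,1],[0,0,2,0,0,0,1],[0,0,0,0,0,0,1]]]'

```text
clock: 5.62
tool_pos: [461.6, -111.1, 66.3]
orientation: [0.455, 0.891, -0.0, -0.001]
force: [-0.6, 0.2, 0.2]
width: -0.3
grasp_force: 0.0
```

step_arm --series '[[[0,0,-33,0,0,0,1],[-21,27,0,0,0,0,1],[-21,27,0,0,0,0,1],[-20,27,0,0,0,0,1],[0,0,0,0,0,0,1]]]'

```text
clock: 6.03
tool_pos: [568.9, -114.6, 100.6]
orientation: [0.455, 0.891, 0.001, 0.002]
force: [-0.5, -0.4, 0.4]
width: -0.2
grasp_force: 0.0
```

step_arm --series '[[[0,0,18,0,0,0,1],[0,0,3,0,0,0,1],[0,0,2,0,0,0,1],[0,0,2,0,0,0,1],[0,0,0,0,0,0,1]]]'

```text
clock: 6.45
tool_pos: [565.5, -115.0, 77.0]
orientation: [0.455, 0.89, 0.0, 0.002]
force: [2.2, -0.8, 4.4]
width: -0.2
grasp_force: 2.4
```

step_arm --series '[[[0,0,2,0,0,0,1],[0,0,2,0,0,0,1],[0,0,2,0,0,0,1],[0,0,1,0,0,0,1],[0,0,0,0,0,0,1]]]'

```text
clock: 6.87
tool_pos: [562.7, -113.9, 67.0]
orientation: [0.455, 0.89, -0.0, -0.002]
force: [-0.5, -0.1, 0.2]
width: -0.3
grasp_force: 0.0
```

Last: the -ex side (tool x +61, y +81).

step_arm --series '[[[0,0,-33,0,0,0,1],[21,27,0,0,0,0,1],[21,27,0,0,0,0,1],[19,27,0,0,0,0,1],[0,0,0,0,0,0,1]]]'

```text
clock: 7.28
tool_pos: [594.5, -13.2, 101.0]
orientation: [0.453, 0.891, 0.001, -0.001]
force: [-0.2, 0.2, 0.6]
width: -0.1
grasp_force: 0.0
```

step_arm --series '[[[0,0,18,0,0,0,1],[0,0,3,0,0,0,1],[0,0,2,0,0,0,1],[0,0,2,0,0,0,1],[0,0,0,0,0,0,1]]]'

```text
clock: 7.7
tool_pos: [594.2, -16.7, 77.2]
orientation: [0.455, 0.89, 0.001, -0.001]
force: [-0.3, 5.9, 6.0]
width: -0.2
grasp_force: 2.9
```

step_arm --series '[[[0,0,2,0,0,0,1],[0,0,2,0,0,0,1],[0,0,2,0,0,0,1],[0,0,1,0,0,0,1],[0,0,0,0,0,0,1]]]'

```text
clock: 8.12
tool_pos: [592.9, -18.0, 68.1]
orientation: [0.455, 0.89, -0.001, -0.001]
force: [-0.5, 0.8, -0.1]
width: -0.2
grasp_force: 0.0
```

step_arm --series '[[[0,0,-40,0,0,0,1],[0,0,-40,0,0,0,1],[0,41,-40,0,0,0,1],[0,41,-40,0,0,0,1],[0,41,0,0,0,0,1]]]'

```text
clock: 8.53
tool_pos: [679.0, 40.5, 216.3]
orientation: [0.456, 0.89, 0.002, 0.005]
force: [2.4, -0.9, 1.5]
width: 0.1
grasp_force: 0.0
```

step_arm --series '[[[35,0,0,0,0,0,1],[35,0,0,0,0,0,1],[35,0,0,0,0,0,1],[35,0,0,0,0,0,1],[0,0,0,0,0,0,1]]]'

```text
clock: 8.95
tool_pos: [590.3, 158.6, 206.4]
orientation: [0.453, 0.891, -0.0, -0.002]
force: [1.0, 0.4, 0.4]
width: -0.2
grasp_force: 0.0
```

Run:
```python
from h import *
import cv2
a=[cv2.cvtColor(arm.capture(n),cv2.COLOR_RGB2BGR) for n in('side','top')]
o=np.hstack([cv2.resize(a[0][180:300,270:430],(400,300)),cv2.resize(a[1][180:345,290:510],(400,300))]);cv2.imwrite('pics/p2.png',o)
```

```text
(no output)
```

View pics/p2.png

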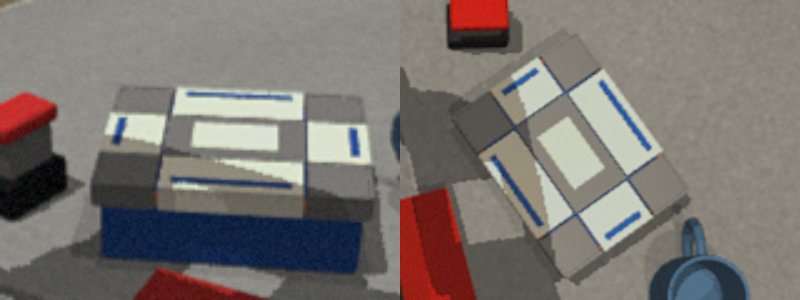

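In both views all four sections lie flush with the grey corners. No seal band shows under any rim, and the box, stamp and mug are in place.

```bash
python3 -c "
from cell import arm
print(arm.finish_job())"
```

```text
the job is handed in; nothing more can be done
None
```

All four rim sections were up; I pressed each one shut, the camera views show the lid flush all round with nothing disturbed, and the job is handed in at about 9 s of robot time (the hand-in gave no verdict).

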